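# Index the banding wheel to the next hole

### The arm

A 6-joint arm with a two-finger parallel gripper is mounted at the origin on the work surface. World frame = base frame: x ahead of the robot, y to its left, z up, the work surface at z = 0. Lengths are in m, angles in rad, forces in N, time in s.
With the tool pointing down it reaches from about 0.35 to 0.875 m from the base axis. Payload 15.5 kg.
Tool frame: the origin (TCP) lies on the centre line of the jaws, within the pads' length; the fingertips stand 8 mm ahead of it and the grasp point (between the pads) lies 11 mm behind it; z points along the fingers, y is the direction in which the jaws open and shut (so a half turn about z gives the same grasp; the last joint's range is limited). The gripper opens to 85 mm and grips with 20 to 120 N. Pads are 22 mm wide; open, the fingers measure 114 mm over their backs; the gripper's body (76 mm by 85 mm) begins 54 mm behind the grasp point. The pads swing forward as they close: fully open they stand 13 mm farther back than shut.
Start: joints at [-1.198, 0.494, 1.345, -0, 1.302, -0.096], TCP at [0.282, -0.558, 0.239] pointing down, gripper open.
Joint ranges: [-2.91, 2.91], [-0.82, 2.16], [0.22, 2.67], [-1.22, 4.37], [0.12, 2.79], [-3.08, 3.08]. Speed limits (rad/s): [1.89, 1.89, 2.57, 3.01, 3.01, 3.01].

### API

Orientations are given as a unit quaternion [w, x, y, z].
In Python, from rig import robot gives the robot as it stands. Calls block until the motion is done:
- robot.goto(position, orientation): joint-space move of the TCP to a pose.
- robot.move_l(position, attitude=None, feed=0.15, force_limit=None): straight line of the TCP; attitude=None keeps the orientation; feed is the mean speed in m/s. With force_limit (N) it stops when the force on the tool has changed by that much, and returns True; else False.
- robot.movej(angles): joint-space move.
- robot.open() and robot.grasp(): open the fingers fully, or close them until they stop; the grip force is fixed at half the most.
- robot.wait(seconds).
- robot.solve_ik(position, orientation): joint angles nearest the present ones, or None.
- robot.capture(name): name is "scene" or "side" or "wrist"; returns the picture (480x640x3 uint8, blue, green, red); there is no depth.
- robot.camera_params(name): a dict with "fx", "fy", "cx", "cy" (pixels), "R" (3x3) and "t" (3): a world point X has camera coordinates R X + t; the wrist camera has in their place "T_tool_cam" (4x4, takes a point from camera to tool coordinates, whose origin is the TCP and whose axes are the flange's). Camera axes: x right, y down, z forward; pixel columns grow to the right and rows downward; lengths in m; the calibration is good to about 2 mm. A picture is of the moment at which its call begins: read the wrist's pose just before it. camera_params takes no time and is no camera call.
A pose or a line that the arm cannot do raises robot.Unreachable and nothing moves.
- robot.job_done(): hands the job in, once; it reports no verdict.
Readings, each from a call of its own:
- robot.get_clock(): time.
- robot.get_joint_pos(): joint angles.
- robot.get_joint_velocities(): joint speeds.
- robot.get_joint_torque(): joint torques, N m.
- robot.get_tcp_pos(): TCP position.
- robot.get_orientation(): TCP orientation.
- robot.get_contact_force(): force on the tool from outside, world axes, zero at the start.
- robot.get_torque(): the same for the moment, N m.
- robot.get_opening(): finger opening in m.
Only numpy, scipy, OpenCV 4.12 (cv2) and the standard library are available. Lean on these libraries where they do the work, as an engineer would, in place of code of your own. Each camera call takes 0.05 s, during which the arm holds its last target.

### The job

On the potter's indexing wheel, press the black plunger button in and turn the wheel clockwise, seen from above, to the next hole of the index plate; let the plunger spring back up so that its pin locks the wheel in that hole. Take it straight to that hole, neither back the other way nor past it, do not touch or shift the soft dish that rides on the wheel, and leave everything else on the bench where it is.

Things in the scene. Friction and masses are not known exactly. Their poses are not given: they have to be found in the camera images.
- stand: cast foot and index plate of the wheel, bolted to the bench; origin on the wheel's vertical axis at bench height; its x axis points from the wheel's axis towards the hole in which the pin sits at the start. The index plate is a horizontal aluminium disc, 242 mm across, face 66 mm above the bench, 6 mm thick, with 12 round holes 11 mm wide every 30 degrees on a circle of 108 mm radius. The foot is 180 mm across and stays put
- head_axis (a point): centre of the top of the turning head: an aluminium disc 180 mm across above the index plate, its top 100 mm above the bench. An index arm fixed to the head reaches outwards over the plate; at its end, 136 mm from the axis, an upright steel sleeve 36 mm wide (top 91 mm above the bench, underside of the arm 78 mm) carries the plunger, and all of this turns with the head
- plunger_top (a point): centre of the flat top of the plunger's black mushroom button, 30 mm wide, 13 mm thick; 118 mm above the bench when up, 136 mm from the wheel's axis. It is pressed straight down and turns about the wheel's axis with the head. A hook below carries an upright tapered pin, 8 mm thick, 28 mm nearer the axis, which the spring lifts into a hole from beneath; seated, its end shows 2 mm above the plate
- start_hole (a point): mouth of the hole (on the plate's upper face) in which the pin sits at the start
- next_hole (a point): mouth of the hole that is next clockwise, seen from above, 30 degrees on from the start hole
- head (a joint): angle of the head with its arm and plunger, rad; 0 at the start hole, grows clockwise seen from above; 0.5236 at the next hole. Turns freely on its bearing (about 0.03 N m of friction, stays where it is left) unless the pin is in a hole; with the pin seated it has about 0.01 rad of play either way
- plunger (a joint): how far the plunger is pressed in, m: 0 fully up (pin seated), 0.013 the bottom of its travel. The pin is clear of the plate from 0.008 on; let go between holes, it rests against the plate's underside at 0.008 and springs up by itself when it comes within about 2 degrees of a hole. The spring takes 3 N at first, 5.4 N at 0.008, 7 N at the bottom; a fingertip that presses the button down also carries the wheel round by friction
- dish: soft, leather-hard clay dish with a crimped rim, 157 mm across the rim, 43 mm tall, 0.45 kg, loose in the middle of the head and turning with it; origin under its centre, on the head's top
- salt_pot: small straight clay cup, 64 mm wide, 45 mm tall, standing on the bench near the wheel; origin under its centre; to be left alone
- crimper: wooden crimping stick, 125 x 14 x 12 mm, lying on the bench near the wheel; origin under its middle, x along it; to be left alone
- rib: flat half-moon wooden rib, 85 x 42 x 7 mm, lying on the bench near the wheel; origin under its middle; to be left alone
- tagine: clay tagine, dish and conical lid in one, 148 mm wide, 161 mm tall, on the left of the bench; origin under its centre; to be left alone
- vase: clay vase, 78 mm wide, 173 mm tall, on the right of the bench; origin under its centre; to be left alone
- bowl: open clay bowl, 136 mm wide, 62 mm tall, on the right, near the robot; origin under its centre; to be left alone
- loop_tool: loop trimming tool, 155 x 22 x 12 mm, lying on the bench beyond the wheel; origin under its middle; to be left alone
Things that resemble listed ones, but are neither listed nor needed, are in the scene too. Leave any purple look-alike of the dish alone.

How it is judged:
By the outcome, as a careful person would: the job done as asked, in the order asked, and still so for the second after the job is handed in, with the robot touching nothing.
It also fails if it takes over 32 s, if anything falls off the work surface, if the arm or the gripper's body presses on something with over 40 N, if the wrist force passes 120 N, or if a joint passes its speed limit or range.

## Working session

There is one attempt and no reset: what is moved stays moved. The work goes in short steps, each a Python script; the robot and the scene stay as the last script left them, time stands still between calls to the robot, and variables do not carry over. Pictures are saved under pics/ and viewed, and the job is handed in when it is done.

```bash
mkdir -p pics; ls
python3 - <<'E'
from rig import robot
import cv2
print(robot.get_clock(), robot.get_tcp_pos(), robot.get_orientation(), robot.get_opening())
for n in ("scene","side","wrist"):
    im=robot.capture(n); cv2.imwrite(f"pics/{n}0.png",im)
    p=robot.camera_params(n); print(n,p)
E
```

```text
pics
0.0 [ 0.28227021 -0.55724442  0.23868407] [-6.09662794e-04  9.72652800e-01  2.32263110e-01 -8.41095723e-05] 0.08581901560395087
scene {'fx': 486.5738887477054, 'fy': 486.5738887477054, 'cx': 323.0498175393028, 'cy': 234.4775116331913, 'R': array([[-0.22438278,  0.97446439, -0.00845754],
       [ 0.76290461,  0.17025535, -0.62369037],
       [-0.60632411, -0.14639767, -0.78162574]]), 't': array([ 0.1186435 , -0.3645796 ,  1.74537759])}
side {'fx': 598.4156106193951, 'fy': 598.4156106193951, 'cx': 319.6593120912593, 'cy': 234.8722475615578, 'R': array([[-0.94614027, -0.32300943, -0.02198857],
       [-0.19983116,  0.63606981, -0.74530712],
       [ 0.2547275 , -0.70077108, -0.66635861]]), 't': array([0.5054952 , 0.17011479, 1.35821103])}
wrist {'fx': 367.0807747973509, 'fy': 367.0807747973509, 'cx': 313.6814385079869, 'cy': 240.57932722809255, 'T_tool_cam': array([[ 2.48789973e-04, -9.56202669e-01, -2.92705302e-01,
         7.48523078e-02],
       [ 9.99999756e-01,  4.69032061e-05,  6.96744951e-04,
         7.23449255e-04],
       [-6.52500565e-04, -2.92705404e-01,  9.56202448e-01,
        -1.34889196e-01],
       [ 0.00000000e+00,  0.00000000e+00,  0.00000000e+00,
         1.00000000e+00]])}
```

View pics/scene0.png

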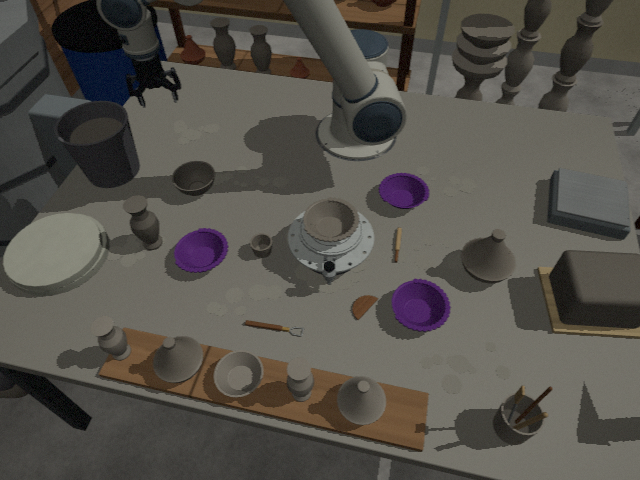

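View pics/side0.png

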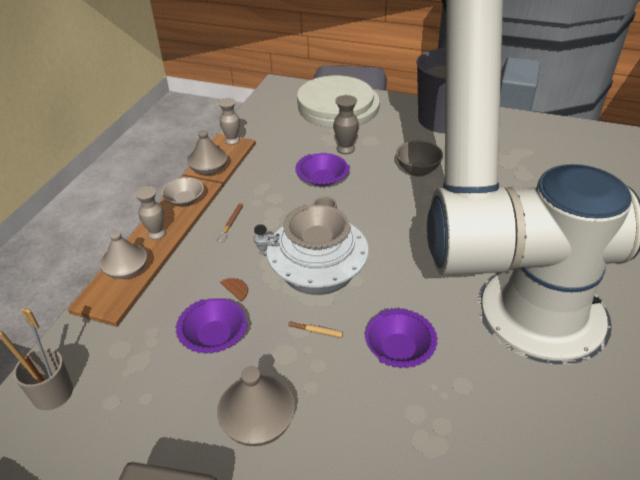

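View pics/wrist0.png

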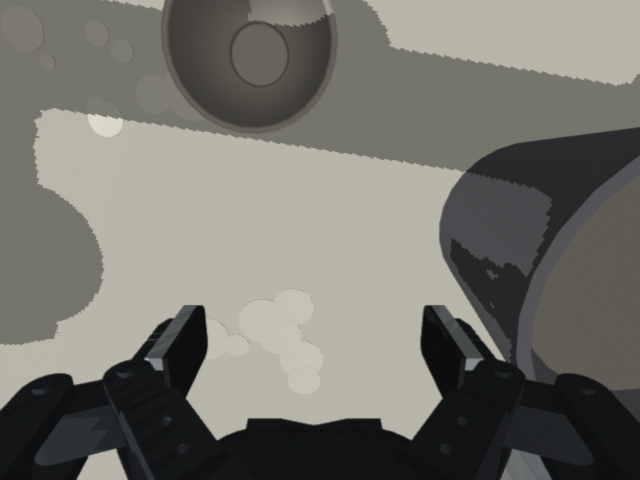

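The scene picture shows the wheel at about (331,237), its button at (330,267) and the salt pot at (261,245). In the side picture the button is at (261,230). Zooming in on both.

Run:
```python
import cv2,numpy as np
a=cv2.imread('pics/scene0.png')[190:290,270:390]; b=cv2.imread('pics/side0.png')[190:300,240:380]
cv2.imwrite('pics/za.png',cv2.resize(a,None,fx=5,fy=5,interpolation=2)); cv2.imwrite('pics/zb.png',cv2.resize(b,None,fx=5,fy=5,interpolation=2))
```

```text
(no output)
```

View pics/za.png

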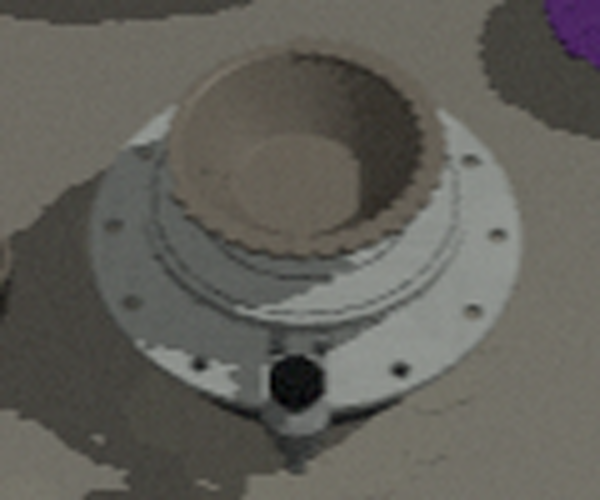

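View pics/zb.png

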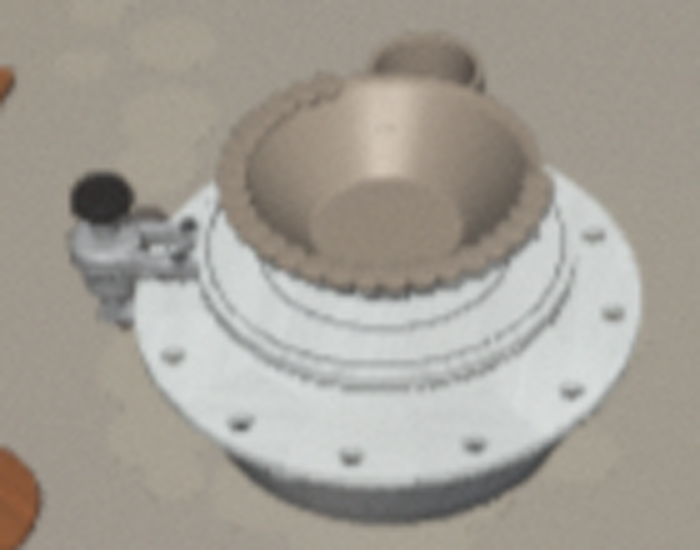

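The crops show the button, eight plate holes in the scene view and seven in the side view. I'll cast the holes onto z=66 mm and fit a 108 mm circle, then triangulate the button.

```bash
cat > h.py <<'E'
import numpy as np,cv2
from rig import robot
def ray(p,uv):
    d=p['R'].T@np.array([(uv[0]-p['cx'])/p['fx'],(uv[1]-p['cy'])/p['fy'],1.]); return -p['R'].T@p['t'],d/np.linalg.norm(d)
def onz(p,uv,z):
    c,d=ray(p,uv); return c+d*(z-c[2])/d[2]
def tri(r):
    A=np.zeros((3,3));b=np.zeros(3)
    for c,d in r:
        M=np.eye(3)-np.outer(d,d);A+=M;b+=M@c
    return np.linalg.solve(A,b)
def button(im,guess,w=14):
    x,y=guess; g=im[y-w:y+w,x-w:x+w].max(2); m=(g<48).astype(np.uint8)
    n,l,s,c=cv2.connectedComponentsWithStats(m)
    k=1+np.argmax(s[1:,4]); return c[k]+[x-w,y-w],s[k]
def dark(im,uv,w=2):
    x,y=np.round(uv).astype(int); g=im[y-w:y+w+1,x-w:x+w+1].mean(2)
    q=np.clip(np.median(g)-6-g,0,None); Y,X=np.mgrid[y-w:y+w+1,x-w:x+w+1]
    return np.array([(q*X).sum(),(q*Y).sum()])/q.sum()
E
cat > m.py <<'E'
from h import *
from scipy.optimize import least_squares
Z={'scene':((270,190),[(114,226),(131,302),(199,364),(400,369),(473,311),(497,234),(471,159)]),
'side':((240,190),[(593,235),(613,313),(572,390),(474,444),(351,456),(240,423),(172,355)])}
G={'scene':(330,267),'side':(261,230)}
rays=[]
for n in Z:
    im=cv2.imread(f'pics/{n}0.png');p=robot.camera_params(n);o,L=Z[n]
    P=np.array([onz(p,dark(im,(np.array(q)+.5)/5-.5+o),.066)[:2] for q in L])
    f=lambda v:np.concatenate([v[:2]+.108*np.array([np.cos(v[2]+k),np.sin(v[2]+k)])-x for x,k in zip(P,K)])
    c0=P.mean(0)
    rr=least_squares(lambda v:np.hypot(*(P-v[:2]).T)-.108,c0).x
    a=np.arctan2(*(P-rr).T[::-1]); ph=np.angle(np.exp(12j*a).mean())/12
    K=np.round((a-ph)/(np.pi/6))*np.pi/6
    s=least_squares(f,[*rr,ph]); 
    print(n,'axis',s.x[:2],'phase',np.degrees(s.x[2])%30,'res mm',np.round(s.fun*1e3,1))
    c,st=button(im,G[n]); print('button px',c,st,onz(p,c,.114)); rays.append(ray(p,c))
b=tri(rays); print('button',b)
E
python3 m.py
```

```text
scene axis [0.53066742 0.02256807] phase 10.814882608759723 res mm [ 0.4  0.1 -0.1  0.5 -0.4 -0.  -1.1 -0.1  0.7 -0.1  0.3 -0.1  0.2 -0.2]
button px [328.5483871  266.03225806] [ 8  8 10 11 93] [0.66642057 0.04713014 0.114     ]
side axis [0.5293805  0.02867826] phase 10.476022371365579 res mm [ 0.2  0.3  0.   0.3  0.3 -0.1 -0.1  0.1 -0.5 -0.6 -0.   0.1  0.2 -0.2]
button px [262.  229.4] [13 12  5  4  5] [0.65762567 0.05242005 0.114     ]
button [0.66139068 0.04577799 0.10708406]
```

The two fixed cameras disagree by 6 mm in y for the axis, so I'll settle it with a close wrist view before touching anything. The gripper will be closed for this, with tool x radial.

Run:
```python
from h import *
a=np.radians(10.6); q=[0,np.cos(a/2),np.sin(a/2),0]
robot.grasp()
robot.goto([0.664,0.0505,0.30],q)
robot.wait(0.2)
T=robot.get_tcp_pos();Q=robot.get_orientation()
im=robot.capture('wrist');cv2.imwrite('pics/w1.png',im);np.savez('w1.npz',T=T,Q=Q)
print(robot.get_clock(),T,Q,robot.get_opening(),robot.get_contact_force())
```

```text
3.7167 [0.66400821 0.0499705  0.29997564] [ 3.11259420e-05  9.95754600e-01  9.20476758e-02 -3.57934006e-05] 1.5099807225719855e-05 [-0.23800251  0.12225798  0.25496812]
```

View pics/w1.png

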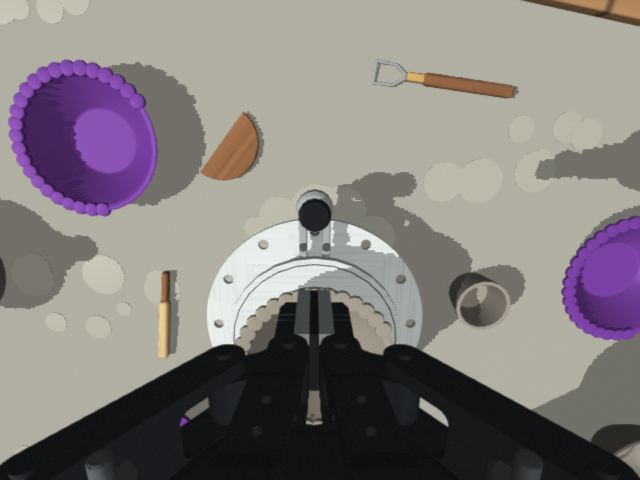

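The wrist view shows the button at (315,214), with plate holes at (264,244), (366,244), (229,279), (401,279), (219,323) and (409,323).

```bash
cat > m2.py <<'E'
from h import *
from scipy.spatial.transform import Rotation as Ro
from scipy.optimize import least_squares
def wparams(T,Q):
    p=dict(robot.camera_params('wrist')); M=p['T_tool_cam']; Rw=Ro.from_quat([*Q[1:],Q[0]]).as_matrix()
    R=(Rw@M[:3,:3]).T; c=Rw@M[:3,3]+T; p['R']=R;p['t']=-R@c; return p
if __name__=='__main__':
    d=np.load('w1.npz'); p=wparams(d['T'],d['Q']); im=cv2.imread('pics/w1.png')
    P=[];px=[]
    for u in [(264,244),(366,244),(229,279),(401,279),(219,323),(410,323)]:
        c=dark(im,u,5); px.append(c); P.append(onz(p,c,.066)[:2])
    P=np.array(P); print(np.round(px,1).tolist())
    rr=least_squares(lambda v:np.hypot(*(P-v[:2]).T)-.108,[.53,.025]).x
    a=np.arctan2(*(P-rr).T[::-1]); ph=np.angle(np.exp(12j*a).mean())/12
    K=np.round((a-ph)/(np.pi/6))*np.pi/6
    s=least_squares(lambda v:np.concatenate([v[:2]+.108*np.array([np.cos(v[2]+k),np.sin(v[2]+k)])-x for x,k in zip(P,K)]),[*rr,ph])
    print('axis',s.x[:2],np.degrees(s.x[2])%30,np.round(s.fun*1e3,1))
    c,st=button(im,(315,214),22); b=onz(p,c,.116); print(c,st,b)
    e=b[:2]-s.x[:2]; print('r',np.hypot(*e),np.degrees(np.arctan2(e[1],e[0])))
    # side button, looser threshold
    i2=cv2.imread('pics/side0.png'); print(i2[222:240,252:270].max(2))
E
python3 m2.py
```

```text
[[261.7, 246.5], [365.4, 246.5], [226.8, 280.7], [401.9, 280.8], [217.6, 324.6], [411.0, 324.7]]
axis [0.52908244 0.02340604] 10.622295050685484 [ 0.6 -1.2  0.4  0.3  0.1 -1.4 -0.3  1.9 -0.3 -1.1 -0.5  1.5]
[314.84793814 214.67010309] [  7   7  31  32 776] [0.66590747 0.04839816 0.116     ]
r 0.13908880293802628 10.351390418605163
[[158 160 158 160 160 158 159 162 158 161 160 164 165 168 167 164 167 166]
 [159 158 157 157 160 157 155 153 154 154 156 161 165 165 164 165 165 167]
 [161 160 156 158 150 131 120 113 112 111 120 136 156 165 166 164 167 166]
 [159 158 156 141 121  87  77  64  63  63  68  86 115 153 165 165 165 164]
 [158 159 150 106  76  57  54  51  51  50  51  53  69 119 155 164 166 166]
 [159 154 121  75  52  51  51  48  48  51  48  50  53  75 132 160 163 165]
 [158 153  94  55  49  50  47  49  48  47  49  50  46  57 101 151 163 162]
 [159 152  83  51  50  49  48  48  47  51  47  49  49  55  89 146 162 160]
 [160 151  84  50  50  50  50  49  50  49  49  47  48  54  93 143 153 153]
 [156 153  87  53  51  50  49  52  52  49  50  49  47  58 117 127 126 126]
 [159 155 102  64  51  49  51  54  54  51  49  49  52  68 112 107 104 103]
 [158 158 138 107  71  57  52  48  50  46  49  59  78  85  99 106 105 109]
 [158 158 155 131 126 104  68  62  61  58  67  78  95  99 116 122 134 137]
 [160 156 144 140 149 142 111 106 105 100  96  92 126 134 142 139 159 164]
 [156 142 133 145 155 154 132 121 125 121 114 122 148 154 154 144 135 145]
 [155 137 132 150 159 158 147 132 131 134 130 142 154 157 158 149 111 122]
 [157 144 139 154 162 161 158 147 146 146 146 155 158 165 162 155 101 106]
 [157 142 134 153 162 165 161 157 156 155 161 170 173 174 165 139 100 107]]
```

The scene and wrist views agree on the axis, about (0.530, 0.0235) with phase 10.6°. They also agree on the button, about (0.665, 0.0485), at radius 137 mm against the nominal 136. The side view is the outlier in y, at 5-6 mm. Next step is to descend to contact.

```bash
cat > c.py <<'E'
import numpy as np
AX=np.array([0.5300,0.0235]); R=0.1363
def pose(deg,z):  # deg clockwise from start
    a=np.radians(10.6-deg); return [AX[0]+R*np.cos(a),AX[1]+R*np.sin(a),z],[0,np.cos(a/2),np.sin(a/2),0]
E
python3 - <<'E'
from h import *; from c import *
p,q=pose(0,.160); robot.move_l(p,q,feed=.12)
robot.wait(.2); f0=robot.get_contact_force()
p,q=pose(0,.118); hit=robot.move_l(p,q,feed=.02,force_limit=1.5)
T=robot.get_tcp_pos(); print(hit,T,f0,robot.get_contact_force(),robot.get_clock())
robot.wait(.1); print(robot.get_tcp_pos(),robot.get_contact_force())
cv2.imwrite('pics/s2.png',cv2.resize(robot.capture('side')[150:330,180:420],None,fx=3,fy=3,interpolation=2))
E
```

```text
True [0.66389492 0.04858331 0.12484737] [ 0.28942919  0.38972831 -0.21266184] [2.06607231 0.75307653 2.40357604] 6.775
[0.66389591 0.04856801 0.12498561] [ 1.53248348 -0.00526116  2.52684279]
```

View pics/s2.png

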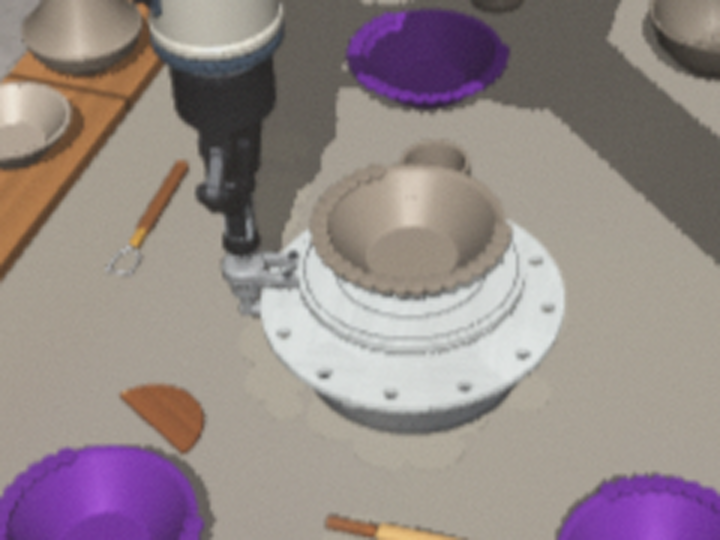

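Contact came at TCP z=0.125, so the tip is at about 0.117, as expected. The picture shows the fingertip centred on the button and well clear of the dish. Now pressing in.

Run:
```python
from h import *; from c import *
p,q=pose(0,.1148); print(robot.move_l(p,q,feed=.02,force_limit=14))
robot.wait(.2); print(robot.get_tcp_pos(),robot.get_contact_force(),robot.get_clock())
```

```text
False
[0.66392367 0.04858077 0.11469019] [0.7014222  0.33508678 5.3272016 ] 7.775
```

Run:
```python
from h import *; from c import *
p,q=pose(0,.1135); print(robot.move_l(p,q,feed=.01,force_limit=8))
F=[]
for i in range(5):
    robot.wait(.06); F.append(robot.get_contact_force())
print(robot.get_tcp_pos(),np.mean(F,0),robot.get_clock())
```

```text
False
[0.66392313 0.04857358 0.11339943] [0.06776477 0.24401593 6.06278181] 8.35
```

The press force is about 6.2 N, which puts the depth at roughly 10–11 mm and the pin clear. I'll arc the first 6° and check.

Run:
```python
from h import *; from c import *
for d in (3,6):
    p,q=pose(d,.1135); print(robot.move_l(p,q,feed=.03,force_limit=8), robot.get_tcp_pos(),robot.get_contact_force(),robot.get_torque())
cv2.imwrite('pics/s3.png',cv2.resize(robot.capture('side')[150:330,180:420],None,fx=3,fy=3,interpolation=2))
cv2.imwrite('pics/c3.png',cv2.resize(robot.capture('scene')[170:290,250:410],None,fx=4,fy=4,interpolation=2))
print(robot.get_clock())
```

```text
False [0.66506301 0.04129435 0.11339212] [0.38086311 0.45016327 6.19534971] [-0.01997185  0.0036771  -0.0314655 ]
False [0.66577066 0.03424372 0.11338439] [-0.65725088  0.41295069  6.40045135] [ 0.03172665  0.00333332 -0.02593701]
9.2333
```

View pics/s3.png

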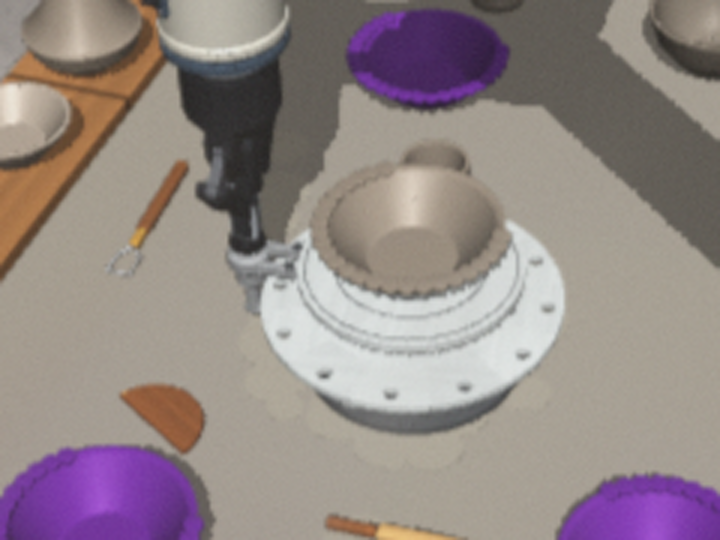

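View pics/c3.png

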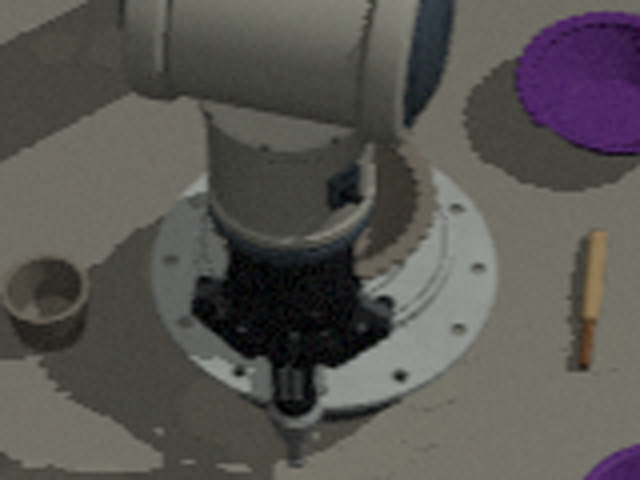

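In the side crop the arm has turned with the finger and uncovered the start hole at about (280,285), with low side force. Continuing to 29.3°.

Run:
```python
from h import *; from c import *
for d in (9,12,15,18,21,24,27,29.3):
    p,q=pose(d,.1135); s=robot.move_l(p,q,feed=.03,force_limit=8)
    f=robot.get_contact_force(); print(d,s,np.round(f,2))
    if s: break
robot.wait(.2)
print(robot.get_tcp_pos(),robot.get_clock())
cv2.imwrite('pics/s4.png',cv2.resize(robot.capture('side')[150:330,180:420],None,fx=3,fy=3,interpolation=2))
```

```text
9 False [-0.27  0.46  6.71]
12 False [-0.53 -0.54  6.35]
15 False [-0.35 -0.26  6.34]
18 False [-0.86  0.32  5.56]
21 False [-1.27 -0.49  5.75]
24 False [-1.78  0.34  6.69]
27 False [-2.5   0.52  6.45]
29.3 False [-2.42  0.45  6.78]
[ 0.65861298 -0.02013414  0.11323571] 12.5083
```

View pics/s4.png

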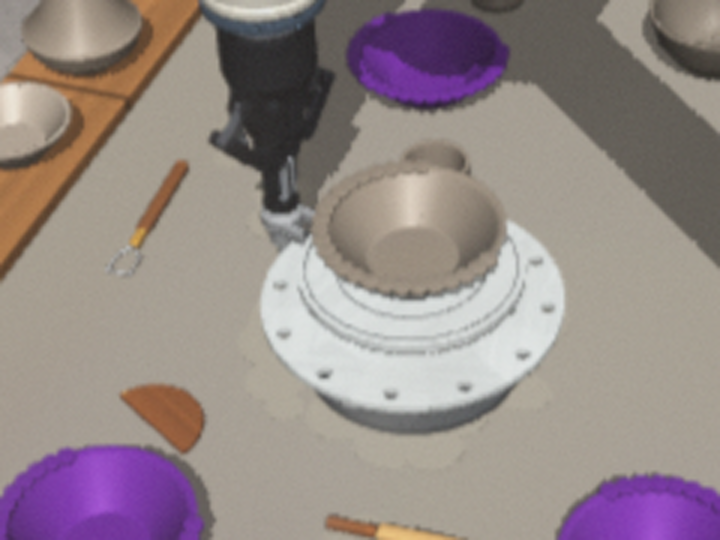

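The wheel has come round and the dish is undisturbed. Now I'll lift slowly and track contact, which shows whether the button follows all the way up.

Run:
```python
from h import *; from c import *
for z in (.116,.118,.120,.122,.124,.127,.135):
    p,q=pose(29.3,z); robot.move_l(p,q,feed=.02); print(z,np.round(robot.get_contact_force(),2))
p,q=pose(29.3,.30); robot.move_l(p,q,feed=.2); robot.wait(.15)
T=robot.get_tcp_pos();Q=robot.get_orientation()
im=robot.capture('wrist');cv2.imwrite('pics/w5.png',im);np.savez('w5.npz',T=T,Q=Q)
print(T,robot.get_clock())
cv2.imwrite('pics/side5.png',robot.capture('side'))
cv2.imwrite('pics/s5.png',cv2.resize(cv2.imread('pics/side5.png')[190:290,240:380],None,fx=5,fy=5,interpolation=2))
```

```text
0.116 [-1.85  0.55  6.39]
0.118 [-1.98  0.65  4.83]
0.12 [-2.38  0.38  3.35]
0.122 [-2.5   0.66  2.68]
0.124 [-0.59  0.01  3.37]
0.127 [ 0.31 -0.16  0.1 ]
0.135 [ 0.72 -0.06 -0.97]
[ 0.65866246 -0.02015543  0.29866415] 15.8583
```

View pics/s5.png

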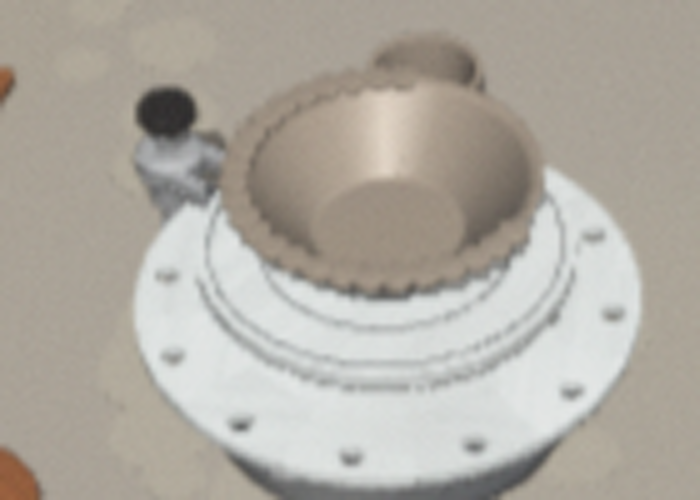

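View pics/w5.png

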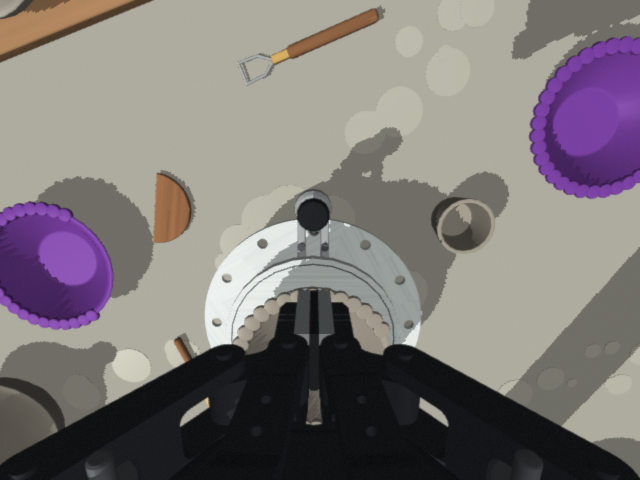

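The button carried the spring load (6.4 down to about 3 N) up to z≈0.124, so the plunger rose fully. I'll check the angle and seating numerically against the first wrist view.

Run:
```python
from m2 import *
AX=np.array([.53,.0235])
for n,b in (('w1',(315,214)),('w5',(313,214))):
    d=np.load(n+'.npz');p=wparams(d['T'],d['Q']);im=cv2.imread(f'pics/{n}.png')
    c,s=button(im,b,22);e=onz(p,c,.116)[:2]-AX
    print(n,c,s[2:],'r',np.hypot(*e),'deg',np.degrees(np.arctan2(e[1],e[0])))
cv2.imwrite('pics/w5z.png',cv2.resize(np.hstack([cv2.imread(f'pics/{n}.png')[185:285,240:390] for n in('w1','w5')]),None,fx=2.6,fy=4,interpolation=2))
```

```text
w1 [314.84793814 214.67010309] [ 31  32 776] r 0.13851196308319935 deg 10.524216960087681
w5 [313.02654867 214.27054362] [ 31  32 791] r 0.13808985508712257 deg -18.74033724242837
```

View pics/w5z.png

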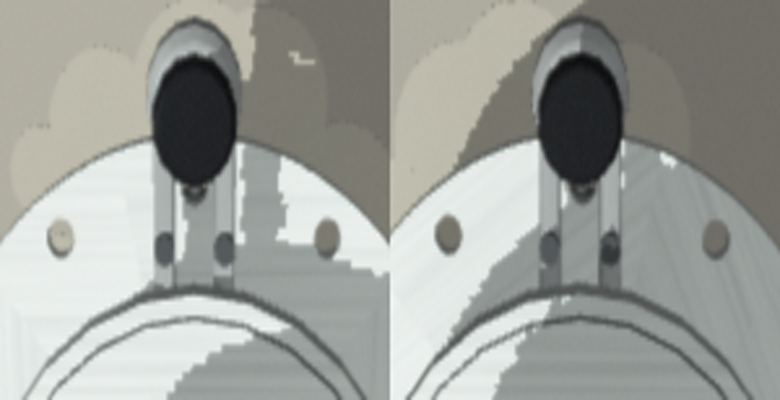

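Before and after look the same: the button sits centred between its neighbouring holes at the same apparent size (31x32 px), and the pin end shows just below it. Handing in.

```bash
python3 -c "
from rig import robot
print(robot.get_contact_force(),robot.get_clock()); robot.job_done()"
```

```text
[ 0.24555403 -0.5133888   0.2702917 ] 15.9083
the job is handed in; nothing more can be done
```

The wheel is one hole clockwise from where it started, and my checks show the pin locked there. I handed the job in at 15.9 s, with the gripper closed and about 18 cm above the button.

I pressed the button about 10–11 mm with the closed fingertips and carried the wheel round in one continuous clockwise arc. I then lifted slowly so the plunger could spring up.

**Checks that passed**
- **Plunger:** the spring force on the fingertip fell from 6.4 N to about 3 N. Contact was lost between z = 0.124 and 0.127, the full-up height.
- **Position:** in the wrist pictures before and after, the button, pin end and neighbouring holes sit the same way relative to each other.
- **Surroundings:** the pictures show the dish still in place and nothing else visibly moved.

**Checks that disagreed**
- **Side camera:** it put the wheel's axis 5–6 mm off in y from the scene and wrist cameras. I used the scene and wrist cameras, and the contact height and fingertip position on the button agreed with them.
- **Turn angle:** the button measured 29.3° of turn instead of 30°. I put that down to the pin's play (about 0.6° either way) and measurement error.
- **Sideways drag:** about 2.5 N built up towards the end of the arc. It was mostly radial, most likely from a small error in the axis position, and it was gone after lifting.

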